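# Load the lidded pots into the chip-shop counter rails

## Task

Load the three lidded steel pots from the white tray into empty openings of the two counter rails, one pot to an opening: the short pot into the rail with the short openings (either empty one will do), the two long pots into the rail with the long ones, each fully home with its rim flat on the rail. The pots are full, so keep them upright all the way, and leave the two pots that are already in the rails, the bottle, and the jar on the tray where they are.

Things in the scene. Friction and masses are not known exactly. Their poses are not given: they have to be found in the camera images.
- pot_short: short pot: closed steel pot, 0.25-0.5 kg. Body 80 mm long (x) x 56 wide (y), 55 deep under a 4 mm flat rim 96 x 72; tapering to 5 mm less a side at the foot. On the lid, along x, a centred solid black handle 60 long x 14 wide, from 63 to 95 mm above the foot. Origin: centre of the foot, z up; half a turn is the same. Starts on the tray.
- pot_long_a: long pot: closed steel pot, 0.25-0.5 kg. Body 110 mm long (x) x 56 wide (y), 55 deep under a 4 mm flat rim 126 x 72; tapering to 5 mm less a side at the foot. On the lid, along x, a centred solid black handle 60 long x 14 wide, from 63 to 95 mm above the foot. Origin: centre of the foot, z up; half a turn is the same. Starts on the tray.
- pot_long_b: second long pot, the same as pot_long_a.
- rail_short: fixed steel counter rail, 126 mm wide (y), flat top 75 mm up, from x = -128 to 220 mm. Origin: on the bench under the middle opening. Three openings 62 (x) x 86 (y) mm, 75 deep, in a row along x, 82 apart; the middle one is filled, near (-x) and far (+x) are empty. A pot's x must lie along the rail's y, either way. Nothing on the ledge beyond the far opening.
- rail_long: fixed steel counter rail, 156 mm wide (y), flat top 75 mm up, from x = -128 to 220 mm. Origin: on the bench under the middle opening. Three openings 62 (x) x 116 (y) mm, 75 deep, in a row along x, 82 apart; the middle one is filled, near (-x) and far (+x) are empty. A pot's x must lie along the rail's y, either way. Bottle on the ledge beyond the far opening.
- rail_short_near (a point): centre of the empty near opening of the short rail, at the rail's top surface; axes as the rail (long side of the opening along y). A pot fully home here has its foot 55 mm below this point, its rim flat on the rail.
- rail_short_far (a point): centre of the empty far opening of the short rail, at the rail's top surface; axes as the rail (long side of the opening along y). A pot fully home here has its foot 55 mm below this point, its rim flat on the rail.
- rail_long_near (a point): centre of the empty near opening of the long rail, at the rail's top surface; axes as the rail (long side of the opening along y). A pot fully home here has its foot 55 mm below this point, its rim flat on the rail.
- rail_long_far (a point): centre of the empty far opening of the long rail, at the rail's top surface; axes as the rail (long side of the opening along y). A pot fully home here has its foot 55 mm below this point, its rim flat on the rail.
- tray: fixed low white plastic tray, 340 x 270 mm (x, y), walls 22 mm high and 5 mm thick, floor 5 mm thick; the three pots and the jar start on it. Origin: centre of its underside. The tray and the two rails stand side by side on the bench, in any order.
- seated_short: short pot, the same as the others, already home in the middle opening of the short rail; leave it there.
- seated_long: long pot, the same as the others, already home in the middle opening of the long rail; leave it there.
- sauce_bottle: squeezy bottle 56 mm in diameter, 190 mm tall, standing on the far ledge of the long rail, its axis 182 mm behind the middle opening (100 mm behind the far one). Origin: centre of its foot. Leave alone.
- pickle_jar: jar 68 mm in diameter, 125 mm tall, standing on the tray among the pots. Origin: centre of its foot. Leave alone.

How it is judged:
At the end, for the whole second after the job is handed in: Short pot in the short rail, long pots in the long rail, one per empty opening: within 8 mm of its centre, 0.12 rad of its line, 4 mm of full depth, 0.06 rad of upright, at rest. Seated pots within 12 mm, bottle and jar within 30 mm and 0.15 rad, of their starts (((horizontal distance between pot_short and rail_short_near below 0.008 m and z of pot_short in the frame of rail_short_near between -0.059 and -0.051 m and angle between the x axis of pot_short and the y axis of rail_short_near, either way round below 0.12 rad and angle between pot_short's own z axis and vertical below 0.06 rad) or (horizontal distance between pot_short and rail_short_far below 0.008 m and z of pot_short in the frame of rail_short_far between -0.059 and -0.051 m and angle between the x axis of pot_short and the y axis of rail_short_far, either way round below 0.12 rad and angle between pot_short's own z axis and vertical below 0.06 rad)) and (((horizontal distance between pot_long_a and rail_long_near below 0.008 m and z of pot_long_a in the frame of rail_long_near between -0.059 and -0.051 m and angle between the x axis of pot_long_a and the y axis of rail_long_near, either way round below 0.12 rad and angle between pot_long_a's own z axis and vertical below 0.06 rad) and (horizontal distance between pot_long_b and rail_long_far below 0.008 m and z of pot_long_b in the frame of rail_long_far between -0.059 and -0.051 m and angle between the x axis of pot_long_b and the y axis of rail_long_far, either way round below 0.12 rad and angle between pot_long_b's own z axis and vertical below 0.06 rad)) or ((horizontal distance between pot_long_a and rail_long_far below 0.008 m and z of pot_long_a in the frame of rail_long_far between -0.059 and -0.051 m and angle between the x axis of pot_long_a and the y axis of rail_long_far, either way round below 0.12 rad and angle between pot_long_a's own z axis and vertical below 0.06 rad) and (horizontal distance between pot_long_b and rail_long_near below 0.008 m and z of pot_long_b in the frame of rail_long_near between -0.059 and -0.051 m and angle between the x axis of pot_long_b and the y axis of rail_long_near, either way round below 0.12 rad and angle between pot_long_b's own z axis and vertical below 0.06 rad))) and linear speed of each of pot_short, pot_long_a, pot_long_b below 0.02 m/s and distance of each of seated_short, seated_long from where it was at the start of the episode below 0.012 m and distance of each of sauce_bottle, pickle_jar from where it was at the start of the episode below 0.03 m and angle between each of sauce_bottle, pickle_jar's own z axis and vertical below 0.15 rad); the robot touches nothing.
It fails at once if a pot tipped by more than 0.5 rad (it would spill) (angle between any of pot_short, pot_long_a, pot_long_b, seated_short, seated_long's own z axis and vertical above 0.5 rad).
It fails at once if a pot already in a rail moved by more than 20 mm (distance of any of seated_short, seated_long from where it was at the start of the episode above 0.02 m).
It fails at once if the bottle or jar knocked over or moved by more than 30 mm (angle between any of sauce_bottle, pickle_jar's own z axis and vertical above 0.5 rad or distance of any of sauce_bottle, pickle_jar from where it was at the start of the episode above 0.03 m).
It also fails if it takes over 72 s, if anything falls off the work surface, if the arm or the gripper's body presses on something with over 40 N, if the wrist force passes 120 N, or if a joint passes its speed limit or range.

## Robot

A 6-joint arm with a two-finger parallel gripper is mounted at the origin on the work surface. World frame = base frame: x ahead of the robot, y to its left, z up, the work surface at z = 0. Lengths are in m, angles in rad, forces in N, time in s.
With the tool pointing down it reaches from about 0.25 to 0.725 m from the base axis. Payload 4 kg.
Tool frame: the origin (TCP) lies midway between the tips of the shut fingers; the grasp point (between the pads) lies 19 mm behind it; z points along the fingers, y is the line along which they close (so a half turn about z gives the same grasp; the last joint's range is limited). The gripper opens to 85 mm and grips with 20 to 120 N. Pads are 22 mm wide; open, the fingers measure 114 mm over their backs; the gripper's body (76 mm by 85 mm) begins 54 mm behind the grasp point. The pads swing forward as they close: fully open they stand 13 mm farther back than shut.
Start: joints at [1.126, 0.241, 0.005, 1.335, 0, 1.571], TCP at [0.215, 0.451, 0.231] pointing down, gripper open.
Joint ranges: [-2.72, 2.72], [-1.05, 1.87], [-1.09, 1.28], [-1.99, 2.15], [-1.42, 1.44], [-3.14, 3.14]. Speed limits (rad/s): [2.79, 2.79, 3.14, 3.14, 3.14, 3.14].

## Interface

Orientations are given as a unit quaternion [x, y, z, w].
In Python, from workcell import bot gives the robot as it stands.
- The arm moves only by the tool move_arm, never from a script. Its argument "motion" is a list of rows, each an object of numbers: "x", "y", "z": the shift along the tool's x, y, z in cm; "yaw": the turn about the tool's z in degrees. A call has 1 to 20 rows; each row is the pose to reach, as a shift and turn from the pose commanded when the call began, along the tool's axes at that moment; what a row does not reach only later rows make up. A row lasts 1/8 s, in which the tool goes at most 62.5 mm and 10.7 degrees, less where a joint would pass 70% of its speed; a pose out of reach is approached as far as the arm can. A call with a gripper value outside its range is refused whole. "gripper" is the opening, from -1 (shut) to 1 (fully open), set as the call begins (left out, the last holds). The fingers move at their own pace and stop on an object; the grip force is fixed at half the most. Time passes only in rows, so rows that repeat a pose let the fingers close. It gives the time, the measured TCP pose, the force, the opening and the grip force at its end, in the units of the state.
- bot.get_obs(): the state, without advancing time (a new reading comes with each control period).
- bot.camera(name): name is "side" or "top"; returns the picture (400x640x3 uint8, blue, green, red); there is no depth.
- bot.camera_model(name): a dict with "K" (3x3 intrinsics, pixels), "world_from_camera" (4x4, takes a point from camera to world coordinates). Camera axes: x right, y down, z forward; pixel columns grow to the right and rows downward; lengths in m; the calibration is good to about 2 mm. A picture is of the moment at which its call begins. camera_model takes no time and is no camera call.
- bot.job_done(): hands the job in; it is judged then, once.
Trained networks look in the newest picture that a camera, given by its name, has taken for a name from the list of things; names that differ only in an ending like _2 or _b are one class to them, and where a whole thing is asked for, a point or a joint stands for the part that bears it (a point fixed in the world has none). Each returns a list of dicts, best first, with "score" (0 to 1); they miss things now and then, are a little off and sometimes report something else, mostly with a low value. They report only what shows in the picture. A call takes as long as a camera call.
- bot.cut_out(camera, name): "mask" (400x640 bool, what is visible of it) and "centre" ([row, column] in pixels, amid what is visible of it).
The state is a dict: "clock": time; "joint_pos": joint angles; "joint_vel": joint speeds; "tau": joint torques, N m; "eef_pos": TCP position; "tool_rot": TCP orientation; "ft_force": force on the tool from outside, world axes, zero at the start; "ft_torque": the same for the moment, N m; "grip_width": finger opening in m; "grasp_force": force on a finger pad.
Only numpy, scipy, OpenCV 4.12 (cv2) and the standard library are available. Lean on these libraries where they do the work, as an engineer would, in place of code of your own. Each camera call takes 0.05 s, during which the arm holds its last target. There are 200 camera calls.

## Working session

There is one attempt and no reset: what is moved stays moved. The work goes in short steps, Python scripts to look and compute and a tool call to move; the robot and the scene stay as the last step left them, time stands still between calls to the robot, and variables do not carry over. Pictures are saved under pics/ and viewed, at most 10 in all, crops included, and the job is handed in when it is done.

Besides the shell and the picture viewer there is one more tool, called after "Call:" as name(argument=value, ...), one argument or row to a line, values as JSON. move_arm: Moves the arm, as the interface text tells. Its arguments: {"type":"object","properties":{"motion":{"type":"array"},"gripper":{"type":"number"}},"required":["motion"]}

```bash
mkdir -p pics; ls; python3 - <<'E'
from workcell import bot
import cv2,numpy as np
o=bot.get_obs(); print({k:np.round(v,3).tolist() for k,v in o.items()})
ims=[]
for c in ("side","top"):
    im=bot.camera(c); ims.append(im); cv2.imwrite(f'pics/{c}0.png',im)
    m=bot.camera_model(c); print(c,np.round(m["K"],1).tolist(),np.round(m["world_from_camera"],3).tolist())
    for n in ("pot_short","pot_long_a","rail_short","rail_long","tray","sauce_bottle","pickle_jar"):
        for d in bot.cut_out(c,n):
            ys,xs=np.nonzero(d["mask"]); print(c,n,round(d["score"],2),np.round(d["centre"]).tolist(),len(ys),xs.min(),xs.max(),ys.min(),ys.max())
E
```

```text
pics
{'clock': 0.0, 'joint_pos': [1.126, 0.241, 0.004, 1.335, -0.0, 1.571], 'joint_vel': [-0.0, 0.001, 0.002, -0.001, 0.001, 0.0], 'tau': [-0.001, -37.232, 25.241, 0.017, -0.0, 0.0], 'eef_pos': [0.215, 0.451, 0.23], 'tool_rot': [0.221, 0.975, -0.001, -0.0], 'ft_force': [0.041, 0.438, 0.294], 'ft_torque': [-0.034, -0.022, -0.06], 'grasp_force': 0.0, 'grip_width': 0.085}
side [[417.2, 0.0, 316.3], [0.0, 417.2, 201.9], [0.0, 0.0, 1.0]] [[0.867, -0.311, 0.391, 0.163], [-0.499, -0.537, 0.68, -0.728], [-0.002, -0.784, -0.62, 0.756], [0.0, 0.0, 0.0, 1.0]]
side pot_short 0.96 [271.0, 364.0] 1411 341 388 251 290
side pot_long_a 0.87 [306.0, 408.0] 2090 373 435 278 338
side pot_long_a 0.69 [339.0, 332.0] 2581 296 368 310 373
side pot_long_a 0.51 [286.0, 308.0] 1724 291 323 258 317
side rail_short 0.96 [214.0, 332.0] 6113 262 398 170 259
side rail_short 0.63 [315.0, 334.0] 10421 255 453 245 399
side rail_long 0.58 [174.0, 262.0] 5085 196 323 138 215
side rail_long 0.53 [218.0, 333.0] 5841 264 397 171 259
side tray 0.89 [317.0, 335.0] 10461 254 453 245 399
side sauce_bottle 0.68 [124.0, 296.0] 936 286 305 88 150
side pickle_jar 0.55 [286.0, 306.0] 1730 291 323 257 317
top [[482.9, 0.0, 311.6], [0.0, 482.9, 197.6], [0.0, 0.0, 1.0]] [[-0.011, -0.989, 0.145, 0.423], [-1.0, 0.012, 0.007, -0.017], [-0.008, -0.145, -0.989, 1.206], [0.0, 0.0, 0.0, 1.0]]
top pot_short 0.58 [200.0, 398.0] 1198 381 419 179 224
top pot_long_a 0.86 [196.0, 454.0] 1663 432 474 168 224
top rail_short 0.62 [170.0, 305.0] 6385 278 335 108 255
top rail_long 0.88 [213.0, 199.0] 7951 156 235 144 296
top rail_long 0.63 [172.0, 308.0] 6612 278 336 109 255
top tray 0.75 [239.0, 415.0] 10095 364 478 164 305
top tray 0.62 [172.0, 307.0] 6244 278 334 109 255
top sauce_bottle 0.82 [154.0, 174.0] 1000 153 195 136 173
top pickle_jar 0.79 [260.0, 400.0] 856 383 418 248 277
```

View pics/top0.png

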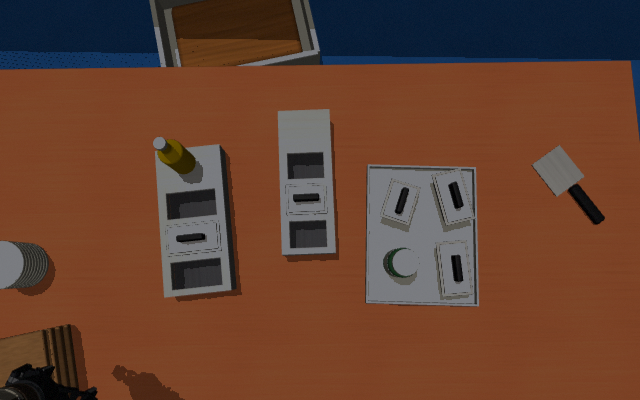

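View pics/side0.png

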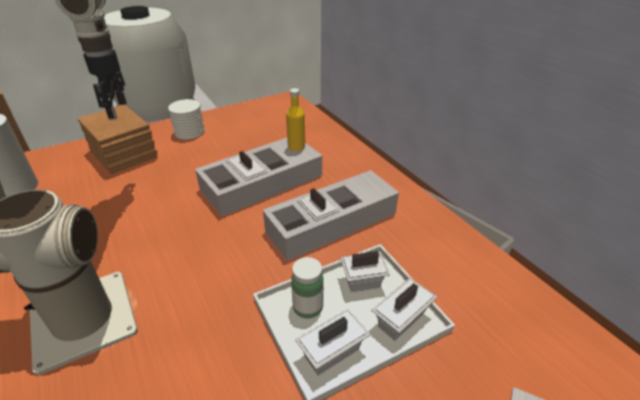

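Top view: the long rail is on the left (middle pot at 191,238, bottle near 175,155). The short rail is in the middle (pot at 306,197) and the tray is on the right. The tray handles are at (401,200) for the short pot and (456,194) and (457,268) for the long ones, with the jar at (402,262). In the side view the matching tray handles are at (366,260), (406,297) and (333,330).

```bash
cat > h.py <<'E'
import cv2,numpy as np
from scipy.optimize import least_squares
from workcell import bot
M={c:bot.camera_model(c) for c in("side","top")}
def proj(c,P):
    T=np.linalg.inv(M[c]["world_from_camera"]); q=(T[:3,:3]@np.asarray(P).T).T+T[:3,3]
    q=(M[c]["K"]@q.T).T; return q[:,:2]/q[:,2:]
def feat(m):
    a=m["m00"]; sx,sxy,sy=m["mu20"]/a,m["mu11"]/a,m["mu02"]/a; s=np.sqrt(sx+sy)
    return np.array([m["m10"]/a,m["m01"]/a,(sx-sy)/s,2*sxy/s])
def box(p,d):   # p x,y,z,yaw ; d x0,x1,w,z0,z1
    c,s=np.cos(p[3]),np.sin(p[3])
    return np.array([[p[0]+c*x-s*y,p[1]+s*x+c*y,p[2]+z] for x in d[:2] for y in(-d[2]/2,d[2]/2) for z in d[3:]])
def model(c,p,d):
    return feat(cv2.moments(cv2.convexHull(proj(c,box(p,d)).astype(np.float32))))
HAND=(-.03,.03,.014,.063,.095)
def fit(obs,p0,d):
    f=lambda p:np.concatenate([model(c,p,d)-o for c,o in obs.items()])
    r=least_squares(f,p0,x_scale=[.01,.01,.01,.1],diff_step=1e-4); return r.x,r.fun
def dark(im,uv,T=62):
    g=im.max(2).astype(float); m=(g<T).astype(np.uint8)
    n,l,st,ce=cv2.connectedComponentsWithStats(m); 
    i=1+np.argmin([np.hypot(*(ce[k]-uv))+(1e3 if st[k,4]<40 else 0) for k in range(1,n)])
    return feat(cv2.moments((l==i).astype(np.uint8),True)),st[i,4]
def hullmask(im,seed,bbox):
    hsv=cv2.cvtColor(im,cv2.COLOR_BGR2HSV); m=(hsv[...,1]<90).astype(np.uint8)
    z=np.zeros_like(m); x0,x1,y0,y1=bbox; z[y0:y1,x0:x1]=m[y0:y1,x0:x1]
    cs,_=cv2.findContours(z,cv2.RETR_EXTERNAL,cv2.CHAIN_APPROX_NONE)
    k=max(cs,key=cv2.contourArea); o=np.zeros_like(m); cv2.fillPoly(o,[cv2.convexHull(k)],1)
    return o
E
cat > m1.py <<'E'
from h import *
I={c:cv2.imread(f'pics/{c}0.png') for c in M}
B=np.pi/2
H={'short':((366,260),(401,200),(.42,-.2,0,-.3)),'la':((406,297),(456,194),(.42,-.3,0,.2)),'lb':((333,330),(457,268),(.25,-.3,0,0)),
 'seatS':((318,200),(306,197),(.42,0,.02,B)),'seatL':((246,160),(191,238),(.33,.27,.02,B))}
for n,(s,t,p) in H.items():
    o={};ar=[]
    for c,u in(('side',s),('top',t)): o[c],a=dark(I[c],u); ar.append(int(a))
    x,r=fit(o,p,HAND); print(n,np.round(x,4),'res',np.round(r,1),ar)
V=np.zeros((400,640),bool)
R={'railS':((255,405,160,268),(270,342,100,262),.126,(.42,0,0,0)),'railL':((190,330,130,220),(150,242,140,302),.156,(.33,.27,0,0))}
for n,(s,t,w,p) in R.items():
    o={}
    for c,b in(('side',s),('top',t)):
        m=hullmask(I[c],None,b); o[c]=feat(cv2.moments(m,True)); cv2.drawContours(I[c],cv2.findContours(m,0,2)[0],-1,(0,255,0),1)
    d=(-.128,.22,w,0,.075); x,r=fit(o,p,d); print(n,np.round(x,4),'res',np.round(r,1))
    for c in M: cv2.polylines(I[c],[cv2.convexHull(proj(c,box(x,d)).astype(np.float32)).astype(int)],1,(255,0,0),1)
a=cv2.resize(I['top'][100:310,140:490],None,fx=2.2,fy=2.2,interpolation=0)[:300*2]
cv2.imwrite('pics/fit.png',np.vstack([a[:600]]))
b=cv2.resize(I['side'][130:270,190:410],None,fx=3,fy=3,interpolation=0); cv2.imwrite('pics/fits.png',b)
bb=[]
E
python3 m1.py
```

```text
short [ 0.5784 -0.2199  0.0019 -0.328 ] res [ 0.1 -0.  -0.4  0.2 -0.   0.1 -0.2 -0.1] [205, 203]
la [ 0.589  -0.3478 -0.0041  0.1629] res [ 0.7 -0.1 -0.6 -0.3 -0.4  0.8 -0.2 -0.8] [116, 233]
lb [ 0.4203 -0.3414 -0.001   0.    ] res [ 0.2 -0.  -0.3  0.7 -0.1  0.2  0.1 -1.1] [202, 242]
seatS [0.5862 0.0048 0.0183 1.5946] res [ 0.  -0.  -0.1  0.5 -0.   0.   0.2 -0.1] [125, 200]
seatL [0.4969 0.2698 0.0188 1.675 ] res [-0.1  0.  -0.2  0.5  0.  -0.1  0.4 -0.2] [74, 205]
railS [5.853e-01 3.400e-03 3.000e-04 2.730e-02] res [-0.   0.1  0.5 -0.3 -0.1 -0.  -0.2  0.1]
railL [ 0.4959  0.27   -0.0008  0.0931] res [ 0.  -0.   0.2 -0.7 -0.   0.   0.1 -0.2]
```

View pics/fit.png

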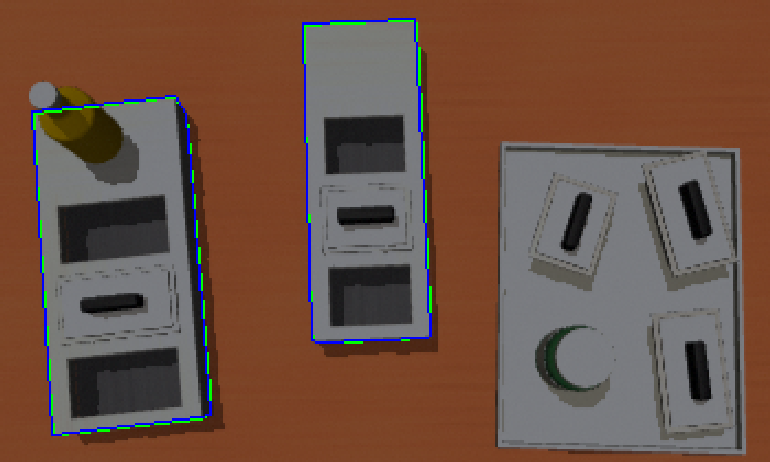

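View pics/fits.png

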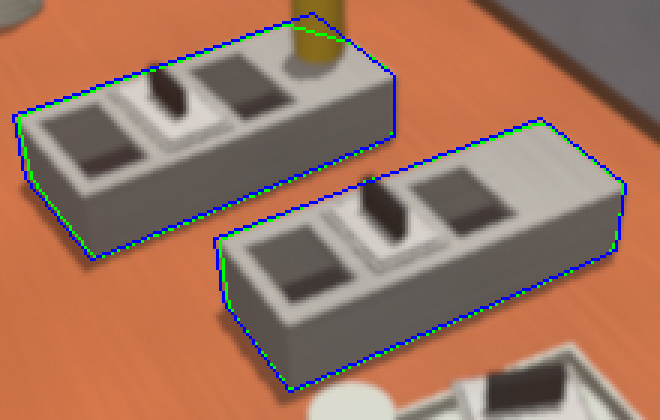

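The rail fits match the image edges and stand at z≈0. I'll refine the tray handles with the foot height held at 5 mm (measured -4 to 2 mm) and work out the first move.

```bash
cat >> h.py <<'E'
def go(x,y,z,ang):   # needed shift in tool axes (cm, deg); ang = world angle of tool y, mod pi
    o=bot.get_obs(); from scipy.spatial.transform import Rotation as R
    r=R.from_quat(o["tool_rot"]); d=r.inv().apply(np.array([x,y,z])-o["eef_pos"])*100
    Y=r.as_matrix()[:,1]; a=np.arctan2(Y[1],Y[0]); e=(ang-a+np.pi/2)%np.pi-np.pi/2
    print('shift',np.round(d,2),'yaw',round(-np.degrees(e),1),'j6 after ~',round(1.571+np.arctan2(y,x)-a-e,2))
E
python3 - <<'E'
from h import *
I={c:cv2.imread(f'pics/{c}0.png') for c in M}
for n,s,t,p in(('short',(366,260),(401,200),(.578,-.22,.005,-.33)),('la',(406,297),(456,194),(.589,-.347,.005,.16)),('lb',(333,330),(457,268),(.42,-.341,.005,.1))):
  for T in(62,75,90):
    o={};ar=[]
    for c,u in(('side',s),('top',t)): o[c],a=dark(I[c],u,T); ar.append(int(a))
    x,r=fit(o,p,HAND)
    f=lambda q:np.concatenate([(model('top',[q[0],q[1],.005,q[2]],HAND)-o['top'])])
    q=least_squares(f,[p[0],p[1],p[3]],diff_step=1e-4).x
    print(n,T,np.round(x,4),np.round(r,1),ar,'top only',np.round(q,4))
T=M['top']['world_from_camera']
d=T[:3,:3]@np.linalg.inv(M['top']['K'])@[404,262,1]; print('jar top',T[:3,3]+d*(.13-T[2,3])/d[2])
go(.589,-.348,.22,.163+np.pi/2)
E
```

```text
short 62 [ 0.5784 -0.2199  0.0018 -0.3295] [ 0.1 -0.  -0.4  0.2 -0.1  0.1 -0.2 -0.1] [205, 203] top only [ 0.5782 -0.2194 -0.3308]
short 75 [ 0.5783 -0.2196  0.0039 -0.3254] [-0.   0.   0.2  0.1  0.  -0.  -0.3 -0. ] [277, 204] top only [ 0.578  -0.2194 -0.3326]
short 90 [ 0.5777 -0.2202  0.0045 -0.2989] [-0.3  0.1  0.4 -0.   0.2 -0.3  0.1  0.1] [307, 230] top only [ 0.5769 -0.2197 -0.3021]
la 62 [ 0.589  -0.3478 -0.004   0.1593] [ 0.7 -0.2 -0.6 -0.3 -0.4  0.8 -0.2 -0.8] [116, 233] top only [ 0.5895 -0.3462  0.2211]
la 75 [ 0.5896 -0.3468  0.0028  0.2196] [ 0.1 -0.   0.  -0.5 -0.1  0.1 -0.  -0. ] [230, 254] top only [ 0.5895 -0.3463  0.2232]
la 90 [ 0.5889 -0.347   0.0036  0.2146] [-0.1  0.   0.1 -0.4  0.  -0.1  0.5 -0.2] [262, 269] top only [ 0.5885 -0.3464  0.2078]
lb 62 [ 0.4204 -0.3413 -0.001   0.0411] [ 0.2 -0.  -0.8  0.4 -0.1  0.2  0.2 -0.5] [202, 242] top only [ 0.421  -0.3398  0.0788]
lb 75 [ 0.4206 -0.3402  0.0031  0.0623] [ 0.2 -0.   0.1 -0.2 -0.1  0.2  0.1 -0.1] [333, 258] top only [ 0.421  -0.3399  0.0673]
lb 90 [ 0.4204 -0.3403  0.0036  0.0704] [-0.  -0.   0.1 -0.2  0.  -0.   0.5 -0.1] [367, 266] top only [ 0.4203 -0.3399  0.0673]
jar top [ 0.4347544  -0.21169379  0.13      ]
shift [-68.14 -56.07   1.13] yaw -34.8 j6 after ~ -0.7
```

Call:
move_arm(
  motion=[
    {"x":-20,"y":-16.5,"yaw":-10},
    {"x":-20,"y":-16.5,"yaw":-10},
    {"x":-20,"y":-16.5,"yaw":-15},
    {"x":-20,"y":-16.5,"yaw":-15},
    {"x":-40,"y":-33,"yaw":-25},
    {"x":-40,"y":-33,"yaw":-25},
    {"x":-40,"y":-33,"yaw":-30},
    {"x":-40,"y":-33,"yaw":-30},
    {"x":-55,"y":-45,"yaw":-37},
    {"x":-55,"y":-45,"yaw":-37},
    {"x":-68,"y":-56,"z":1,"yaw":-37.5},
    {"x":-68,"y":-56,"z":1,"yaw":-37.5},
    {"x":-68,"y":-56,"z":1,"yaw":-37.5},
    {"x":-68,"y":-56,"z":1,"yaw":-37.5},
    {"x":-68,"y":-56,"z":1,"yaw":-37.5},
    {"x":-68,"y":-56,"z":1,"yaw":-37.5},
    {"x":-68,"y":-56,"z":1,"yaw":-37.5},
    {"x":-68,"y":-56,"z":1,"yaw":-37.5},
  ],
  gripper=1,
)

```text
invalid input at $.motion[0]: expected keys x, y, z, yaw
```

```bash
python3 - <<'E'
from h import *
go(.5893,-.3466,.071,.213+np.pi/2)
E
```

```text
shift [-68.11 -55.93  16.03] yaw -37.7 j6 after ~ -0.74
```

Call:
move_arm(
  motion=[
    {"x":-20,"y":-16.5,"z":0,"yaw":-10},
    {"x":-20,"y":-16.5,"z":0,"yaw":-10},
    {"x":-20,"y":-16.5,"z":0,"yaw":-15},
    {"x":-20,"y":-16.5,"z":0,"yaw":-15},
    {"x":-40,"y":-33,"z":0,"yaw":-25},
    {"x":-40,"y":-33,"z":0,"yaw":-25},
    {"x":-40,"y":-33,"z":0,"yaw":-30},
    {"x":-40,"y":-33,"z":0,"yaw":-30},
    {"x":-55,"y":-45,"z":0,"yaw":-37},
    {"x":-55,"y":-45,"z":0,"yaw":-37},
    {"x":-68,"y":-56,"z":1,"yaw":-37.5},
    {"x":-68,"y":-56,"z":1,"yaw":-37.5},
    {"x":-68,"y":-56,"z":1,"yaw":-37.5},
    {"x":-68,"y":-56,"z":1,"yaw":-37.5},
    {"x":-68,"y":-56,"z":1,"yaw":-37.5},
    {"x":-68,"y":-56,"z":1,"yaw":-37.5},
    {"x":-68,"y":-56,"z":1,"yaw":-37.5},
    {"x":-68,"y":-56,"z":1,"yaw":-37.5},
  ],
  gripper=1,
)

```text
clock: 3.05
eef_pos: [0.588, -0.3455, 0.2222]
tool_rot: [-0.105, 0.994, -0.0, 0.0]
ft_force: [-0.3, 0.5, 0.1]
grip_width: 0.0855
grasp_force: 0.0
```

```bash
python3 - <<'E'
from h import *
go(.5893,-.3466,.071,.213+np.pi/2)
E
```

```text
shift [-0.1  -0.13 15.12] yaw -0.1 j6 after ~ -0.74
```

Call:
move_arm(
  motion=[
    {"x":-0.1,"y":-0.1,"z":5,"yaw":0},
    {"x":-0.1,"y":-0.1,"z":9,"yaw":0},
    {"x":-0.1,"y":-0.1,"z":12,"yaw":0},
    {"x":-0.1,"y":-0.1,"z":14,"yaw":0},
    {"x":-0.1,"y":-0.1,"z":15.1,"yaw":0},
    {"x":-0.1,"y":-0.1,"z":15.1,"yaw":0},
    {"x":-0.1,"y":-0.1,"z":15.1,"yaw":0},
  ],
)

```text
clock: 3.92
eef_pos: [0.59, -0.3477, 0.0719]
tool_rot: [-0.105, 0.994, -0.001, 0.001]
ft_force: [0.1, 0.3, 0.7]
grip_width: 0.0853
grasp_force: 0.0
```

Call:
move_arm(
  motion=[
    {"x":0,"y":0,"z":0,"yaw":0},
    {"x":0,"y":0,"z":0,"yaw":0},
    {"x":0,"y":0,"z":0,"yaw":0},
    {"x":0,"y":0,"z":0,"yaw":0},
    {"x":0,"y":0,"z":0,"yaw":0},
    {"x":0,"y":0,"z":0,"yaw":0},
    {"x":0,"y":0,"z":0,"yaw":0},
    {"x":0,"y":0,"z":0,"yaw":0},
  ],
  gripper=-1,
)

```text
clock: 4.92
eef_pos: [0.5893, -0.3475, 0.0705]
tool_rot: [-0.105, 0.995, 0.0, 0.0]
ft_force: [-0.2, 1.5, 2.7]
grip_width: 0.0132
grasp_force: 59.4
```

Call:
move_arm(
  motion=[
    {"x":0,"y":0,"z":-1,"yaw":0},
    {"x":0,"y":0,"z":-3,"yaw":0},
    {"x":0,"y":0,"z":-7,"yaw":0},
    {"x":0,"y":0,"z":-11,"yaw":0},
    {"x":0,"y":0,"z":-14,"yaw":0},
    {"x":0,"y":0,"z":-15.5,"yaw":0},
    {"x":0,"y":0,"z":-15.5,"yaw":0},
  ],
)

```text
clock: 5.8
eef_pos: [0.5894, -0.3478, 0.2257]
tool_rot: [-0.105, 0.995, -0.0, 0.0]
ft_force: [0.7, -0.5, -4.2]
grip_width: 0.0131
grasp_force: 58.8
```

```bash
python3 - <<'E'
from h import *
print(bot.get_obs()["ft_force"],bot.get_obs()["grip_width"])
go(.5776,.2776,.22,.093)
E
```

```text
[ 0.71265044 -0.47450076 -4.23285827] 0.013053831085566903
shift [-11.85  61.42   0.53] yaw -83.3 j6 after ~ -1.22
```

Call:
move_arm(
  motion=[
    {"x":-0.4,"y":2,"z":0,"yaw":-3},
    {"x":-1.2,"y":6,"z":0,"yaw":-8},
    {"x":-2,"y":10.5,"z":0,"yaw":-14},
    {"x":-3,"y":15,"z":0,"yaw":-20},
    {"x":-4,"y":20,"z":0,"yaw":-27},
    {"x":-5,"y":25,"z":0,"yaw":-34},
    {"x":-6,"y":30,"z":0,"yaw":-41},
    {"x":-7,"y":35,"z":0,"yaw":-48},
    {"x":-8,"y":40,"z":0,"yaw":-55},
    {"x":-9,"y":45,"z":0,"yaw":-62},
    {"x":-10,"y":50,"z":0,"yaw":-69},
    {"x":-10.8,"y":55,"z":0,"yaw":-76},
    {"x":-11.4,"y":58.5,"z":0,"yaw":-80},
    {"x":-11.8,"y":60.5,"z":0,"yaw":-83},
    {"x":-11.8,"y":61.4,"z":0,"yaw":-83.3},
    {"x":-11.8,"y":61.4,"z":0,"yaw":-83.3},
    {"x":-11.8,"y":61.4,"z":0,"yaw":-83.3},
    {"x":-11.8,"y":61.4,"z":0,"yaw":-83.3},
  ],
)

```text
clock: 8.05
eef_pos: [0.5771, 0.2763, 0.2256]
tool_rot: [0.738, -0.674, 0.0, -0.0]
ft_force: [-0.4, -0.4, -4.5]
grip_width: 0.0132
grasp_force: 59.1
```

```bash
python3 - <<'E'
from h import *
go(.5776,.2776,.089,.093)
a=bot.camera('top');b=bot.camera('side')
cv2.imwrite('pics/p1.png',np.hstack([cv2.resize(a[110:310,140:340],(400,400)),cv2.resize(b[60:230,150:320],(400,400))]))
E
```

```text
shift [-0.13 -0.05 13.66] yaw -0.1 j6 after ~ 5.07
```

View pics/p1.png

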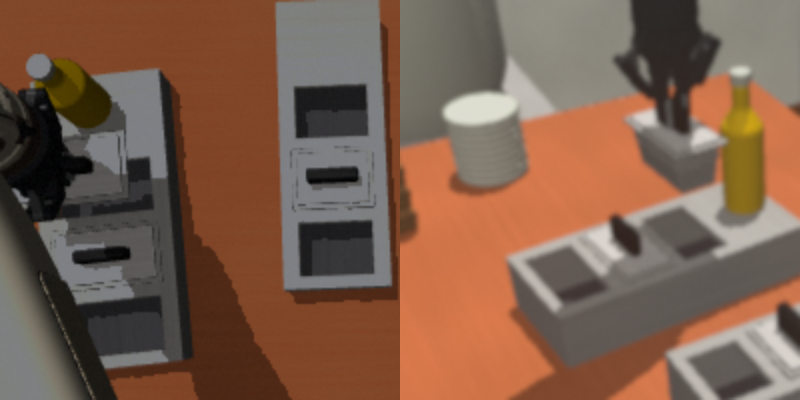

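The pot is held upright above the far opening, clear of the bottle. I'll lower it slowly.

Call:
move_arm(
  motion=[
    {"x":-0.1,"y":0,"z":3,"yaw":0},
    {"x":-0.1,"y":0,"z":6,"yaw":0},
    {"x":-0.1,"y":0,"z":8,"yaw":0},
    {"x":-0.1,"y":0,"z":9.5,"yaw":0},
    {"x":-0.1,"y":0,"z":10.5,"yaw":0},
    {"x":-0.1,"y":0,"z":11.5,"yaw":0},
    {"x":-0.1,"y":0,"z":12,"yaw":0},
  ],
)

```text
clock: 9.02
eef_pos: [0.5768, 0.2785, 0.1051]
tool_rot: [0.739, -0.674, 0.0, 0.0]
ft_force: [0.8, -0.6, -4.4]
grip_width: 0.0132
grasp_force: 59.2
```

Call:
move_arm(
  motion=[
    {"x":0,"y":0,"z":0.5,"yaw":0},
    {"x":0,"y":0,"z":1,"yaw":0},
    {"x":0,"y":0,"z":1.5,"yaw":0},
    {"x":0,"y":0,"z":1.9,"yaw":0},
    {"x":0,"y":0,"z":1.9,"yaw":0},
  ],
)

```text
clock: 9.65
eef_pos: [0.5765, 0.2785, 0.0858]
tool_rot: [0.739, -0.674, -0.0, 0.0]
ft_force: [0.8, -1.3, -5.3]
grip_width: 0.0131
grasp_force: 59.0
```

Call:
move_arm(
  motion=[
    {"x":0,"y":0,"z":0,"yaw":0},
    {"x":0,"y":0,"z":0,"yaw":0},
    {"x":0,"y":0,"z":0,"yaw":0},
    {"x":0,"y":0,"z":0,"yaw":0},
    {"x":0,"y":0,"z":-3,"yaw":0},
    {"x":0,"y":0,"z":-8,"yaw":0},
    {"x":0,"y":0,"z":-13,"yaw":0},
    {"x":0,"y":0,"z":-13.5,"yaw":0},
    {"x":0,"y":0,"z":-13.5,"yaw":0},
  ],
  gripper=0,
)

```text
clock: 10.78
eef_pos: [0.5768, 0.2787, 0.2216]
tool_rot: [0.739, -0.674, 0.0, -0.0]
ft_force: [-0.7, 0.9, -0.9]
grip_width: 0.0428
grasp_force: 0.0
```

```bash
python3 - <<'E'
from h import *
go(.4205,-.340,.22,.067+np.pi/2)
E
```

```text
shift [60.15 21.3   0.12] yaw -88.5 j6 after ~ 2.39
```

Call:
move_arm(
  motion=[
    {"x":5,"y":1.8,"z":0,"yaw":8},
    {"x":10,"y":3.5,"z":0,"yaw":16},
    {"x":15,"y":5.3,"z":0,"yaw":24},
    {"x":20,"y":7.1,"z":0,"yaw":32},
    {"x":25,"y":8.9,"z":0,"yaw":40},
    {"x":30,"y":10.6,"z":0,"yaw":48},
    {"x":35,"y":12.4,"z":0,"yaw":56},
    {"x":40,"y":14.2,"z":0,"yaw":64},
    {"x":45,"y":16,"z":0,"yaw":72},
    {"x":50,"y":17.7,"z":0,"yaw":80},
    {"x":55,"y":19.5,"z":0,"yaw":88},
    {"x":60.1,"y":21.3,"z":0,"yaw":91.5},
    {"x":60.1,"y":21.3,"z":0,"yaw":91.5},
    {"x":60.1,"y":21.3,"z":0,"yaw":91.5},
    {"x":60.1,"y":21.3,"z":0,"yaw":91.5},
    {"x":60.1,"y":21.3,"z":0,"yaw":91.5},
  ],
)

```text
clock: 12.78
eef_pos: [0.4207, -0.3383, 0.2213]
tool_rot: [-0.034, 0.999, 0.0, -0.0]
ft_force: [0.6, -0.2, 0.5]
grip_width: 0.0426
grasp_force: 0.0
```

```bash
python3 - <<'E'
from h import *
print(bot.get_obs()["joint_pos"])
go(.4205,-.340,.071,.067+np.pi/2)
I=bot.camera('side'); cv2.imwrite('pics/side1.png',I)
T=75
for n,s in(('seatL',(246,160)),('farL',(270,143))):
    print(n,dark(I,s,T))
J=bot.camera('top'); cv2.imwrite('pics/top1.png',J)
for n,s,t,p in(('farL',(270,143),(188,205),(.577,.278,.02,1.66)),('seatL',(246,160),(191,238),(.497,.27,.02,1.66))):
    o={'side':dark(I,s,T)[0],'top':dark(J,t,T)[0]}; print(n,*[np.round(v,3) for v in fit(o,p,HAND)])
E
```

```text
[-6.77309814e-01  3.24412092e-01  9.26761551e-02  1.33934094e+00
  1.14238162e-04 -7.46080134e-01]
shift [ 0.03 -0.17 15.03] yaw 0.1 j6 after ~ -0.75
seatL (array([245.42857143, 160.05494505,  -1.13480457,   3.13858949]), np.int32(91))
farL (array([268.73913043, 151.22826087,  -0.88844678,   2.97603472]), np.int32(92))
farL [0.576 0.279 0.019 1.66 ] [-0.007  0.012  0.002  0.499 -0.003 -0.013  0.254 -0.034]
seatL [0.497 0.27  0.019 1.664] [-0.091  0.015 -0.114  0.564  0.018 -0.076  0.148 -0.072]
```

The first pot is home, with its foot at the same height as the seated one. Next is the second long pot.

Call:
move_arm(
  motion=[
    {"x":0,"y":-0.2,"z":5,"yaw":0},
    {"x":0,"y":-0.2,"z":9,"yaw":0},
    {"x":0,"y":-0.2,"z":12,"yaw":0},
    {"x":0,"y":-0.2,"z":14,"yaw":0},
    {"x":0,"y":-0.2,"z":15,"yaw":0},
    {"x":0,"y":-0.2,"z":15,"yaw":0},
    {"x":0,"y":-0.2,"z":15,"yaw":0},
  ],
)

```text
clock: 13.75
eef_pos: [0.4212, -0.342, 0.0724]
tool_rot: [-0.033, 0.999, -0.001, 0.001]
ft_force: [-0.2, 0.6, 0.1]
grip_width: 0.0428
grasp_force: 0.0
```

Call:
move_arm(
  motion=[
    {"x":0,"y":0,"z":0,"yaw":0},
    {"x":0,"y":0,"z":0,"yaw":0},
    {"x":0,"y":0,"z":0,"yaw":0},
    {"x":0,"y":0,"z":0,"yaw":0},
    {"x":0,"y":0,"z":0,"yaw":0},
    {"x":0,"y":0,"z":0,"yaw":0},
  ],
  gripper=-1,
)

```text
clock: 14.5
eef_pos: [0.4209, -0.3419, 0.0721]
tool_rot: [-0.033, 0.999, -0.001, 0.001]
ft_force: [-0.5, 1.9, 5.1]
grip_width: 0.013
grasp_force: 63.3
```

Call:
move_arm(
  motion=[
    {"x":0,"y":0,"z":-1,"yaw":0},
    {"x":0,"y":0,"z":-3,"yaw":0},
    {"x":0,"y":0,"z":-7,"yaw":0},
    {"x":0,"y":0,"z":-11,"yaw":0},
    {"x":0,"y":0,"z":-14,"yaw":0},
    {"x":0,"y":0,"z":-15.5,"yaw":0},
    {"x":0,"y":0,"z":-15.5,"yaw":0},
  ],
)

```text
clock: 15.38
eef_pos: [0.4206, -0.3417, 0.2265]
tool_rot: [-0.033, 0.999, -0.0, 0.0]
ft_force: [0.8, 0.4, -4.0]
grip_width: 0.0133
grasp_force: 62.1
```

```bash
python3 - <<'E'
from h import *
c=np.array([.4959,.27])-.082*np.array([np.cos(.093),np.sin(.093)]); print(c)
go(*c,.226,.093)
E
```

```text
[0.41425435 0.26238499]
shift [-3.390e+00  6.032e+01  3.000e-02] yaw 88.5 j6 after ~ 2.04
```

Call:
move_arm(
  motion=[
    {"x":0,"y":2,"z":0,"yaw":3},
    {"x":-0.3,"y":6,"z":0,"yaw":8},
    {"x":-0.6,"y":10.5,"z":0,"yaw":14},
    {"x":-0.8,"y":15,"z":0,"yaw":20},
    {"x":-1.1,"y":20,"z":0,"yaw":27},
    {"x":-1.4,"y":25,"z":0,"yaw":34},
    {"x":-1.7,"y":30,"z":0,"yaw":42},
    {"x":-2,"y":35,"z":0,"yaw":50},
    {"x":-2.3,"y":40,"z":0,"yaw":58},
    {"x":-2.6,"y":45,"z":0,"yaw":66},
    {"x":-2.9,"y":50,"z":0,"yaw":74},
    {"x":-3.1,"y":55,"z":0,"yaw":80},
    {"x":-3.3,"y":58.5,"z":0,"yaw":85},
    {"x":-3.4,"y":60.3,"z":0,"yaw":88.5},
    {"x":-3.4,"y":60.3,"z":0,"yaw":88.5},
    {"x":-3.4,"y":60.3,"z":0,"yaw":88.5},
    {"x":-3.4,"y":60.3,"z":0,"yaw":88.5},
  ],
)

```text
clock: 17.5
eef_pos: [0.414, 0.2613, 0.2258]
tool_rot: [0.674, 0.739, -0.001, -0.0]
ft_force: [-0.3, 0.6, -3.6]
grip_width: 0.013
grasp_force: 62.0
```

```bash
python3 - <<'E'
from h import *
go(.4143,.2624,.087,.093)
E
```

```text
shift [ 0.11  0.05 13.88] yaw -0.1 j6 after ~ 2.04
```

Call:
move_arm(
  motion=[
    {"x":0.1,"y":0,"z":3,"yaw":0},
    {"x":0.1,"y":0,"z":6,"yaw":0},
    {"x":0.1,"y":0,"z":8,"yaw":0},
    {"x":0.1,"y":0,"z":9.5,"yaw":0},
    {"x":0.1,"y":0,"z":10.5,"yaw":0},
    {"x":0.1,"y":0,"z":11.5,"yaw":0},
    {"x":0.1,"y":0,"z":12,"yaw":0},
  ],
)

```text
clock: 18.38
eef_pos: [0.4143, 0.263, 0.1061]
tool_rot: [0.674, 0.739, -0.0, 0.0]
ft_force: [1.2, -1.9, -3.0]
grip_width: 0.0134
grasp_force: 62.2
```

Call:
move_arm(
  motion=[
    {"x":0,"y":0,"z":0.5,"yaw":0},
    {"x":0,"y":0,"z":1,"yaw":0},
    {"x":0,"y":0,"z":1.5,"yaw":0},
    {"x":0,"y":0,"z":1.9,"yaw":0},
    {"x":0,"y":0,"z":1.9,"yaw":0},
  ],
)

```text
clock: 19.0
eef_pos: [0.4142, 0.263, 0.0872]
tool_rot: [0.674, 0.739, -0.0, 0.0]
ft_force: [0.7, -2.8, -2.4]
grip_width: 0.0132
grasp_force: 62.1
```

Call:
move_arm(
  motion=[
    {"x":0,"y":0,"z":0,"yaw":0},
    {"x":0,"y":0,"z":0,"yaw":0},
    {"x":0,"y":0,"z":0,"yaw":0},
    {"x":0,"y":0,"z":0,"yaw":0},
    {"x":0,"y":0,"z":-3,"yaw":0},
    {"x":0,"y":0,"z":-8,"yaw":0},
    {"x":0,"y":0,"z":-13,"yaw":0},
    {"x":0,"y":0,"z":-13.5,"yaw":0},
    {"x":0,"y":0,"z":-13.5,"yaw":0},
  ],
  gripper=0,
)

```text
clock: 20.12
eef_pos: [0.4142, 0.2635, 0.2223]
tool_rot: [0.674, 0.739, 0.0, 0.0]
ft_force: [-0.2, 0.0, 0.2]
grip_width: 0.0429
grasp_force: 0.0
```

```bash
python3 - <<'E'
from h import *
go(.5781,-.2195,.22,-.325+np.pi/2)
E
```

```text
shift [-49.61  11.85   0.22] yaw -66.1 j6 after ~ -0.04
```

Call:
move_arm(
  motion=[
    {"x":-5,"y":1.2,"z":0,"yaw":-6},
    {"x":-10,"y":2.4,"z":0,"yaw":-13},
    {"x":-15,"y":3.6,"z":0,"yaw":-20},
    {"x":-20,"y":4.8,"z":0,"yaw":-27},
    {"x":-25,"y":6,"z":0,"yaw":-34},
    {"x":-30,"y":7.2,"z":0,"yaw":-41},
    {"x":-35,"y":8.4,"z":0,"yaw":-48},
    {"x":-40,"y":9.6,"z":0,"yaw":-55},
    {"x":-45,"y":10.8,"z":0,"yaw":-62},
    {"x":-49.6,"y":11.9,"z":0,"yaw":-66.1},
    {"x":-49.6,"y":11.9,"z":0,"yaw":-66.1},
    {"x":-49.6,"y":11.9,"z":0,"yaw":-66.1},
    {"x":-49.6,"y":11.9,"z":0,"yaw":-66.1},
  ],
)

```text
clock: 21.75
eef_pos: [0.578, -0.2181, 0.2217]
tool_rot: [0.161, 0.987, 0.0, -0.001]
ft_force: [0.7, 1.3, 0.2]
grip_width: 0.0428
grasp_force: 0.0
```

```bash
python3 - <<'E'
from h import *
go(.5781,-.2195,.0715,-.325+np.pi/2)
I=bot.camera('side'); cv2.imwrite('pics/side2.png',I)
J=bot.camera('top'); cv2.imwrite('pics/top2.png',J); T=75
for n,p in(('farL',(.577,.278,.02,1.66)),('nearL',(.414,.262,.02,1.66)),('seatL',(.497,.27,.02,1.66))):
    P=[[p[0],p[1],.1]]
    o={'side':dark(I,proj('side',P)[0],T)[0],'top':dark(J,proj('top',P)[0],T)[0]}; print(n,*[np.round(v,3) for v in fit(o,p,HAND)])
E
```

```text
shift [-0.08 -0.13 15.02] yaw 0.1 j6 after ~ -0.04
farL [0.576 0.28  0.019 1.663] [ 0.05   0.005 -0.066  0.495 -0.019  0.027  0.285 -0.087]
nearL [0.414 0.264 0.019 1.671] [ 0.008  0.011 -0.194  0.454 -0.008 -0.007  0.347 -0.183]
seatL [0.497 0.27  0.019 1.663] [-0.059  0.016 -0.125  0.562  0.009 -0.054  0.256 -0.105]
```

Both long pots are home. Next is the short pot.

Call:
move_arm(
  motion=[
    {"x":-0.1,"y":-0.1,"z":5,"yaw":0},
    {"x":-0.1,"y":-0.1,"z":9,"yaw":0},
    {"x":-0.1,"y":-0.1,"z":12,"yaw":0},
    {"x":-0.1,"y":-0.1,"z":14,"yaw":0},
    {"x":-0.1,"y":-0.1,"z":15,"yaw":0},
    {"x":-0.1,"y":-0.1,"z":15,"yaw":0},
    {"x":-0.1,"y":-0.1,"z":15,"yaw":0},
  ],
)

```text
clock: 22.72
eef_pos: [0.5801, -0.2208, 0.0736]
tool_rot: [0.161, 0.987, -0.0, 0.001]
ft_force: [-0.1, 0.5, 0.7]
grip_width: 0.0429
grasp_force: 0.0
```

Call:
move_arm(
  motion=[
    {"x":0,"y":0,"z":0,"yaw":0},
    {"x":0,"y":0,"z":0,"yaw":0},
    {"x":0,"y":0,"z":0,"yaw":0},
    {"x":0,"y":0,"z":0,"yaw":0},
    {"x":0,"y":0,"z":0,"yaw":0},
    {"x":0,"y":0,"z":0,"yaw":0},
  ],
  gripper=-1,
)

```text
clock: 23.48
eef_pos: [0.58, -0.2209, 0.0734]
tool_rot: [0.161, 0.987, -0.0, 0.001]
ft_force: [-0.1, 0.4, 4.7]
grip_width: 0.013
grasp_force: 59.5
```

Call:
move_arm(
  motion=[
    {"x":0,"y":0,"z":-1,"yaw":0},
    {"x":0,"y":0,"z":-3,"yaw":0},
    {"x":0,"y":0,"z":-7,"yaw":0},
    {"x":0,"y":0,"z":-11,"yaw":0},
    {"x":0,"y":0,"z":-14,"yaw":0},
    {"x":0,"y":0,"z":-15.5,"yaw":0},
    {"x":0,"y":0,"z":-15.5,"yaw":0},
  ],
)

```text
clock: 24.35
eef_pos: [0.5794, -0.2209, 0.2276]
tool_rot: [0.162, 0.987, -0.0, 0.0]
ft_force: [-0.9, -1.4, -3.5]
grip_width: 0.0129
grasp_force: 58.7
```

```bash
python3 - <<'E'
from h import *
c=np.array([.5855,.0038])-.082*np.array([np.cos(.027),np.sin(.027)]); print(c)
go(*c,.226,.027)
E
```

```text
[0.50352989 0.00158627]
shift [14.28 18.67  0.15] yaw 69.9 j6 after ~ 1.55
```

Call:
move_arm(
  motion=[
    {"x":0.5,"y":0.7,"z":0,"yaw":3},
    {"x":1.5,"y":2,"z":0,"yaw":9},
    {"x":3,"y":4,"z":0,"yaw":16},
    {"x":5,"y":6.5,"z":0,"yaw":25},
    {"x":7,"y":9.2,"z":0,"yaw":34},
    {"x":9,"y":11.8,"z":0,"yaw":43},
    {"x":11,"y":14.4,"z":0,"yaw":52},
    {"x":12.8,"y":16.7,"z":0,"yaw":60},
    {"x":13.8,"y":18,"z":0,"yaw":66},
    {"x":14.2,"y":18.6,"z":0,"yaw":69.9},
    {"x":14.2,"y":18.6,"z":0,"yaw":69.9},
    {"x":14.2,"y":18.6,"z":0,"yaw":69.9},
    {"x":14.2,"y":18.6,"z":0,"yaw":69.9},
  ],
)

```text
clock: 25.98
eef_pos: [0.5038, 0.0004, 0.2268]
tool_rot: [0.698, 0.716, -0.0, -0.0]
ft_force: [0.0, 0.2, -2.8]
grip_width: 0.0129
grasp_force: 58.7
```

```bash
python3 - <<'E'
from h import *
go(.5035,-.0004,.0884,.027)
E
```

```text
shift [-0.07 -0.02 13.84] yaw -0.0 j6 after ~ 1.54
```

Call:
move_arm(
  motion=[
    {"x":0,"y":0,"z":3,"yaw":0},
    {"x":0,"y":0,"z":6,"yaw":0},
    {"x":0,"y":0,"z":8,"yaw":0},
    {"x":0,"y":0,"z":9.5,"yaw":0},
    {"x":0,"y":0,"z":10.5,"yaw":0},
    {"x":0,"y":0,"z":11.5,"yaw":0},
    {"x":0,"y":0,"z":12,"yaw":0},
  ],
)

```text
clock: 26.85
eef_pos: [0.5039, 0.0008, 0.107]
tool_rot: [0.698, 0.716, -0.0, 0.0]
ft_force: [0.1, 0.4, -2.6]
grip_width: 0.0131
grasp_force: 58.7
```

Call:
move_arm(
  motion=[
    {"x":0,"y":0,"z":0.5,"yaw":0},
    {"x":0,"y":0,"z":1,"yaw":0},
    {"x":0,"y":0,"z":1.5,"yaw":0},
    {"x":0,"y":0,"z":1.9,"yaw":0},
    {"x":0,"y":0,"z":1.9,"yaw":0},
  ],
)

```text
clock: 27.48
eef_pos: [0.504, 0.0009, 0.0884]
tool_rot: [0.698, 0.716, 0.0, 0.0]
ft_force: [0.2, 0.6, -2.3]
grip_width: 0.0127
grasp_force: 58.8
```

Release, rise, then back off toward the base so both cameras get a clear view.

Call:
move_arm(
  motion=[
    {"x":0,"y":0,"z":0,"yaw":0},
    {"x":0,"y":0,"z":0,"yaw":0},
    {"x":0,"y":0,"z":0,"yaw":0},
    {"x":0,"y":0,"z":0,"yaw":0},
    {"x":0,"y":0,"z":-3,"yaw":0},
    {"x":0,"y":0,"z":-8,"yaw":0},
    {"x":0,"y":0,"z":-13,"yaw":0},
    {"x":0,"y":0,"z":-17,"yaw":0},
    {"x":0,"y":-5,"z":-17,"yaw":0},
    {"x":0,"y":-10,"z":-17,"yaw":0},
    {"x":0,"y":-15,"z":-17,"yaw":0},
    {"x":0,"y":-20,"z":-17,"yaw":0},
    {"x":0,"y":-20,"z":-17,"yaw":0},
    {"x":0,"y":-20,"z":-17,"yaw":0},
  ],
  gripper=0,
)

```text
clock: 29.22
eef_pos: [0.3047, -0.0045, 0.2588]
tool_rot: [0.698, 0.716, 0.001, 0.001]
ft_force: [0.0, -0.2, -0.2]
grip_width: 0.043
grasp_force: 0.0
```

```bash
python3 - <<'E'
from h import *
I=bot.camera('side'); J=bot.camera('top'); T=75
cv2.imwrite('pics/end.png',np.hstack([cv2.resize(J[100:310,140:490],(440,264)),cv2.resize(I[80:400,190:460],(360,427))[:264]]))
for n,p in(('farL',(.577,.278,.02,1.66)),('nearL',(.414,.262,.02,1.66)),('seatL',(.497,.27,.02,1.66)),('seatS',(.586,.004,.02,1.6)),('nearS',(.5035,.0016,.02,1.6))):
    P=[[p[0],p[1],.1]]
    o={'side':dark(I,proj('side',P)[0],T)[0],'top':dark(J,proj('top',P)[0],T)[0]}; print(n,*[np.round(v,3) for v in fit(o,p,HAND)])
E
```

```text
farL [0.576 0.279 0.02  1.659] [ 0.029  0.003 -0.066  0.501 -0.012  0.014  0.244 -0.076]
nearL [0.442 0.249 0.044 1.685] [-16.448   1.396  -0.144   0.81    4.012 -12.545   0.311  -0.336]
seatL [0.497 0.27  0.02  1.663] [-0.     0.009 -0.096  0.581 -0.007 -0.011  0.288 -0.089]
seatS [0.586 0.004 0.019 1.606] [-0.024  0.003 -0.223  0.387  0.004 -0.027  0.071 -0.143]
nearS [0.504 0.003 0.019 1.597] [ 0.025  0.001 -0.277  0.476 -0.025  0.012  0.13  -0.152]
```

View pics/end.png

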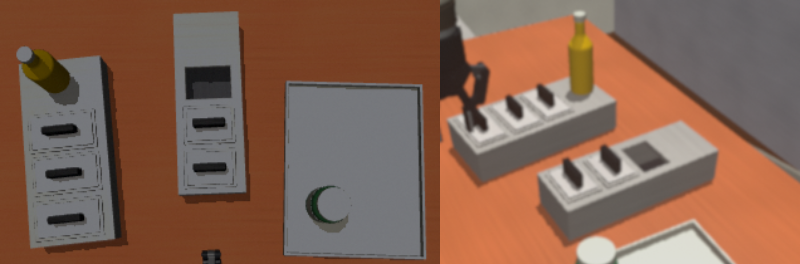

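The picture shows all three pots seated, the bottle and jar undisturbed, and the gripper clear. The odd last fit for the near long pot comes from the gripper covering its handle in the side view; it measured home before that.

```bash
python3 -c "
from workcell import bot
print(bot.job_done())"
```

```text
the job is handed in; nothing more can be done
None
```

All three pots are loaded: the short pot is in the short rail's near opening and the two long pots are in the long rail's far and near openings. All measured home, and the job is handed in at about 29 s of the 72 s allowed; no verdict was returned.

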